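# Unhook the yellow pill box and stand it on the bedside mat

### The job

Take the yellow pill box off its hooks by its handle: lift it straight up until the handle is above the hook tips, and only then draw it out. Then stand it upright on the middle of the cork mat, its long side lined up with the mat's long side, set down rather than dropped, and let go. Leave the blue pill box hanging where it is.

Things in the scene. Friction and masses are not known exactly. Their poses are not given: they have to be found in the camera images.
- yellow_pillbox: Yellow 7-lid pill box, 56 (x) by 140 (y) by 34 mm, hanging on the stand, axes within 3 deg of the stand's. Origin: centre of underside, z up. Rigid arched handle: level bar along y, axis 120 mm above the underside, at x = 0, legs at y = +-62. Its middle 60 mm is a white flat-sided grip, 12 (x) by 18 (z) mm, to pinch across x from above; rest of the bar 10 mm round. 0.12-0.26 kg.
- blue_pillbox: Blue pill box, same shape and size as the yellow one, hanging at the other place of the stand; it stays there. Origin: centre of its underside, z up, y along its length.
- rack: Fixed hook stand. Origin on the stool top below the troughs, midway between two hanging places (y = +-85 mm); z up. Tips face -x. Each place: two 8 mm hooks, 72 mm free between. Bar lies in a 24 mm wide trough, top at z 139; tips z 180, x -35: raise the box over 42 mm before drawing it 60 mm or more to -x. Behind: cross bar x 90, top z 163; grey foot x 45-145, 12 high, 360 long.
- mat: Fixed cork mat flat on the stool top: 130 (x) by 200 (y) by 4 mm, long side along y; origin at the centre of its underside, top at 4 mm. A steel funnel (100 mm high) and a ramekin stand beyond it, farther from the robot; a low toy ring (22 mm high) lies nearer the robot, between mat and stand.

How it is judged (in metres and radians):
On the way, in this order (a step that is already met when the one before it is completed fails the run):
1. the yellow pill box is raised so that its handle is above the hook tips, not yet drawn out (z of yellow_pillbox in the frame of rack above 0.062 m and x of yellow_pillbox in the frame of rack between -0.035 and 0.035 m), for 0.05 s.
2. the yellow pill box is drawn out in front of the hook tips, in the air (x of yellow_pillbox in the frame of rack below -0.045 m and height (world z) of yellow_pillbox above 0.02 m), for 0.05 s.
At the end, for the whole second after the job is handed in: The yellow pill box stands upright (within 6 degrees), released and at rest, on the cork mat: its centre within 25 mm of the mat's centre and its long side within 11 degrees of the mat's long side. The blue pill box still hangs on its hooks, within 20 mm of where it was (horizontal distance between yellow_pillbox and mat below 0.025 m and height (world z) of yellow_pillbox between 0.001 and 0.01 m and angle between yellow_pillbox's own z axis and vertical below 0.1 rad and angle between the y axis of yellow_pillbox and the y axis of mat, either way round below 0.2 rad and contact force between yellow_pillbox and mat above 0.3 N and linear speed of yellow_pillbox below 0.02 m/s and distance of blue_pillbox from where it was at the start of the episode below 0.02 m and contact force between blue_pillbox and rack above 0.3 N); the robot touches nothing.
It fails at once if the yellow pill box is dropped: it moves faster than 0.4 m/s with no finger touching it (contact force between the fingers and yellow_pillbox below 0.01 N and linear speed of yellow_pillbox above 0.4 m/s).
It fails at once if the blue pill box is moved by more than 40 mm (distance of blue_pillbox from where it was at the start of the episode above 0.04 m).
It also fails if it takes over 38 s, if anything falls off the work surface, if the arm or the gripper's body presses on something with over 40 N, if the wrist force passes 120 N, or if a joint passes its speed limit or range.

### The arm

A 6-joint arm with a two-finger parallel gripper is mounted at the origin on the work surface. World frame = base frame: x ahead of the robot, y to its left, z up, the work surface at z = 0. Lengths are in mm, angles in rad, forces in N, time in s.
With the tool pointing down it reaches from about 300 to 775 mm from the base axis. Payload 14.6 kg.
Tool frame: the origin (TCP) lies on the centre line of the jaws, within the pads' length; the fingertips stand 19 mm ahead of it and the grasp point (between the pads) is the TCP (bot.tip_reach is the distance from the TCP to the fingertips, in mm); y points along the fingers, x is the direction in which the jaws open and shut, and the axes are right-handed (so a half turn about y gives the same grasp; the last joint's range is limited). The gripper opens to 85 mm and grips with 20 to 120 N. Pads are 22 mm wide; open, the fingers measure 114 mm over their backs; the gripper's body (76 mm by 85 mm) begins 54 mm behind the grasp point. The pads swing forward as they close: fully open they stand 13 mm farther back than shut.
Start: joints at [1.215, 0.3, 1.521, -0, 1.321, -0.067], TCP at [156.639, 527.213, 250.281] pointing down, gripper open.
Joint ranges: [-3.03, 3.03], [-0.79, 2.21], [0.23, 2.52], [-1.04, 4.18], [0, 3.07], [-2.55, 2.55]. Speed limits (rad/s): [2.22, 2.22, 2.57, 3.14, 3.14, 3.14].

### API

Orientations are given as a unit quaternion [w, x, y, z].
In Python, from rig import bot gives the robot as it stands. Calls block until the motion is done:
- bot.move_to(position, orientation): joint-space move of the TCP to a pose.
- bot.servo_line(position, attitude=None, speed=150, until_force=None): straight line of the TCP; attitude=None keeps the orientation; speed is the mean speed in mm/s. With until_force (N) it stops when the force on the tool has changed by that much, and returns True; else False.
- bot.move_joints(angles): joint-space move.
- bot.move_gripper(opening, grip_force=None): finger opening in mm; grip_force is the grip in N (None keeps the last); returns when the fingers have stopped.
- bot.dwell(seconds).
- bot.ik(position, orientation): joint angles nearest the present ones, or None.
- bot.read_state(): the state.
- bot.read_camera(name): name is "side" or "top"; returns a dict with "image" (480x640x3 uint8, blue, green, red), "depth" (480x640 float32, mm along the optical axis (not along the pixel's ray), 0 where there is no reading), "fovy" (degrees; the focal length in pixels is half the picture's height over the tangent of half this angle, whatever the lens; pixels are square), "cx", "cy" (the principal point, pixels), "eye" and "attitude" of the camera in the world. Camera axes: x right, y down, z forward; pixel columns grow to the right and rows downward; lengths in mm; the calibration is good to about 2 mm. A picture is of the moment at which its call begins.
A pose or a line that the arm cannot do raises bot.MotionError and nothing moves.
- bot.finish_job(): hands the job in, once; it reports no verdict.
The state is a dict: "clock": time; "joint_positions": joint angles; "qvel": joint speeds; "effort": joint torques, N m; "ee_pos": TCP position; "tool_rot": TCP orientation; "ft_force": force on the tool from outside, world axes, zero at the start; "moment": the same for the moment, N m; "grip_width": finger opening in mm.
Only numpy, scipy, OpenCV 4.12 (cv2) and the standard library are available. Lean on these libraries where they do the work, as an engineer would, in place of code of your own. Each camera call takes 0.05 s, during which the arm holds its last target. There are 200 camera calls.

## Working session

There is one attempt and no reset: what is moved stays moved. The work goes in short steps, each a Python script; the robot and the scene stay as the last script left them, time stands still between calls to the robot, and variables do not carry over. Pictures are saved under pics/ and viewed, about 8 in all and at most 12, crops included, and the job is handed in when it is done.

```bash
ls; mkdir -p pics
cat > h.py <<'E'
from rig import bot
import numpy as np, cv2
from scipy.spatial.transform import Rotation as R
def cam(n):
    c=bot.read_camera(n); c['f']=240/np.tan(np.radians(c['fovy'])/2)
    q=np.array(c['attitude']); c['R']=R.from_quat(q[[1,2,3,0]]).as_matrix() if q.size==4 else q
    d=c['depth'].astype(float); v,u=np.mgrid[:480,:640]
    P=np.stack([(u-c['cx'])/c['f']*d,(v-c['cy'])/c['f']*d,d],-1)@c['R'].T+np.array(c['eye'])
    P[d==0]=np.nan; c['P']=P
    return c
def proj(c,p):
    q=(np.atleast_2d(p)-np.array(c['eye']))@c['R']; return q[:,:2]/q[:,2:]*c['f']+[c['cx'],c['cy']]
E
python3 - <<'E'
from h import *
for n in ['side','top']:
    c=cam(n); cv2.imwrite(f'pics/{n}0.png',c['image']); print(n,c['eye'],c['attitude'],c['fovy'],c['cx'],c['cy'],c['R'][:,2])
    np.save(f'/tmp/{n}0.npy',c,allow_pickle=True)
print(bot.read_state())
E
```

```text
pics
side [ 823.76346707 -324.41885684  668.2487219 ] [-0.27660464  0.89417807  0.3381524  -0.09792042] 53.44472984544784 318.683316128167 237.62512772268065 [-0.36218563  0.42844355 -0.82780293]
top [ 481.43873894    2.2822901  1019.50524767] [ 0.02969899 -0.69569646  0.71739084 -0.02178982] 48.17561312360105 320.54592908900656 236.27206033621476 [ 0.07292977  0.01005932 -0.99728635]
{'clock': 0.1, 'joint_positions': array([ 1.21538841e+00,  3.00386944e-01,  1.52155388e+00,  2.64747389e-06,
        1.32071111e+00, -6.65869851e-02]), 'qvel': array([-1.12562185e-03, -3.87883069e-03, -3.74783691e-03,  1.14057757e-03,
        2.96308431e-04, -1.73200132e-05]), 'effort': array([ 6.75294956e-06, -5.44378030e+01, -3.62373126e+01, -1.67366443e-04,
        2.96967948e-03,  1.86943436e-05]), 'ee_pos': array([156.57578032, 527.02707045, 249.77897678]), 'tool_rot': array([-0.56654732,  0.56695277,  0.42252578, -0.42315559]), 'ft_force': array([-0.98469687,  0.36766841, -0.18794231]), 'moment': array([0.0051824 , 0.01307059, 0.00138945]), 'grip_width': 85.11720770606132}
```

View pics/side0.png

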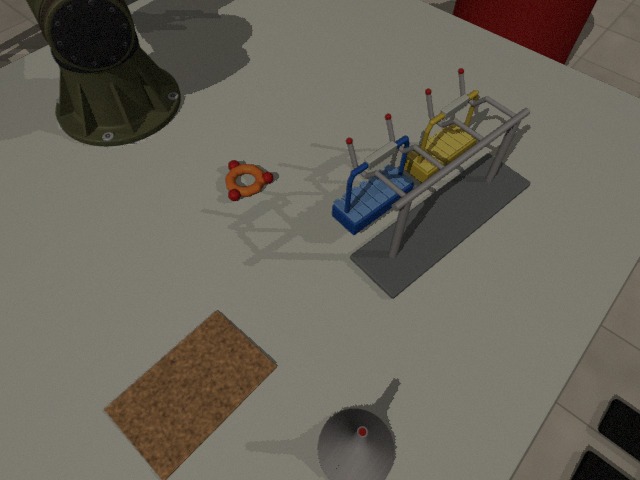

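View pics/top0.png

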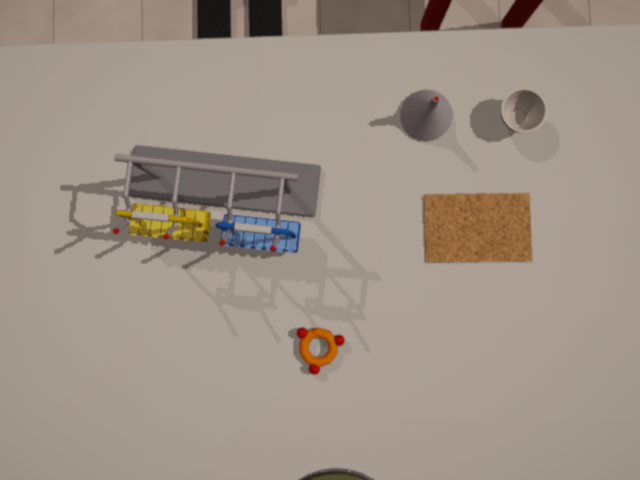

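The side view shows the yellow box at about (445,140) and the blue one at (375,190), with the mat at (190,395). In the top view the yellow grip is at about (150,216), the blue grip at (253,228), the mat centre at (478,228) and the ring at (318,348). Next I'll enlarge the rack.

Run:
```python
from h import *
t=np.load('/tmp/top0.npy',allow_pickle=True).item(); s=np.load('/tmp/side0.npy',allow_pickle=True).item()
a=cv2.resize(t['image'][140:270,100:330],None,fx=3.4,fy=3.4,interpolation=cv2.INTER_CUBIC)
b=cv2.resize(s['image'][60:190,390:540],None,fx=4.5,fy=4.5,interpolation=cv2.INTER_CUBIC)
cv2.imwrite('pics/tc.png',a); cv2.imwrite('pics/sc.png',b)
# mat from top by colour
for n,c in (('top',t),('side',s)):
    hsv=cv2.cvtColor(c['image'],cv2.COLOR_BGR2HSV); P=c['P']
    m=((hsv[...,0]>8)&(hsv[...,0]<22)&(hsv[...,1]>110)&(P[...,2]<12)).astype(np.uint8)
    m=cv2.morphologyEx(m,cv2.MORPH_OPEN,np.ones((3,3)))
    k,l,st,ce=cv2.connectedComponentsWithStats(m); i=1+np.argmax(st[1:,4])
    X=P[l==i]; print(n,'mat',cv2.minAreaRect(X[:,:2].astype(np.float32)),np.nanmedian(X[:,2]),st[i])
    for nm,lo,hi in (('yellow',22,35),('blue',100,125)):
        m=(hsv[...,0]>lo)&(hsv[...,0]<hi)&(hsv[...,1]>140)&(P[...,0]>300)
        X=P[m]; z=X[:,2]; print(n,nm,m.sum(),np.nanpercentile(z,[1,10,50,90,99]).round(1))
        hi_=X[z>125]; print('  bar',len(hi_), np.nanmin(hi_,0).round(1) if len(hi_) else '',np.nanmax(hi_,0).round(1) if len(hi_) else '')
for px in [(150,216),(140,215),(160,217),(253,228),(116,230),(166,236),(150,225)]: print(px,t['P'][px[1],px[0]].round(1))
```

```text
top mat ((563.6963500976562, -283.91558837890625), (199.63467407226562, 128.00582885742188), 88.33380126953125) 4.90740342459776 [ 424  194  108   68 7029]
top yellow 1503 [ 39.5  53.5  58.  146.7 151.1]
  bar 207 [575.2 223.3 125.5] [597.9 345.2 152.5]
top blue 270 [ 50.7  54.  147.1 150.4 152.4]
  bar 194 [549.8  56.9 129.5] [573.7 183.2 153.1]
side mat ((566.4097900390625, -284.41265869140625), (199.4815673828125, 130.71337890625), 88.81172943115234) 3.7480512468092684 [  105   312   171   168 13573]
side yellow 2027 [-380.5   42.8   57.8  129.2  149.8]
  bar 214 [579.4 107.4 125.1] [663.4 350.3 163.1]
side blue 1292 [-381.5   32.8   52.6  146.3  150. ]
  bar 246 [553.8  51.1 125.1] [643.5 181.3 162.1]
(150, 216) [586.6 288.  152.3]
(140, 215) [588.8 304.3 152.5]
(160, 217) [584.5 271.6 152.5]
(253, 228) [561.4 119.8 155.6]
(116, 230) [563.  333.7 177.7]
(166, 236) [550.8 253.9 179.9]
(150, 225) [582.  319.9  55.8]
```

View pics/tc.png

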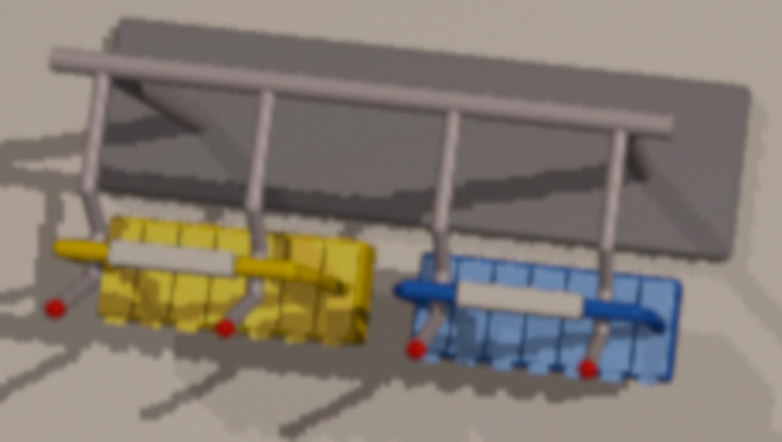

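View pics/sc.png

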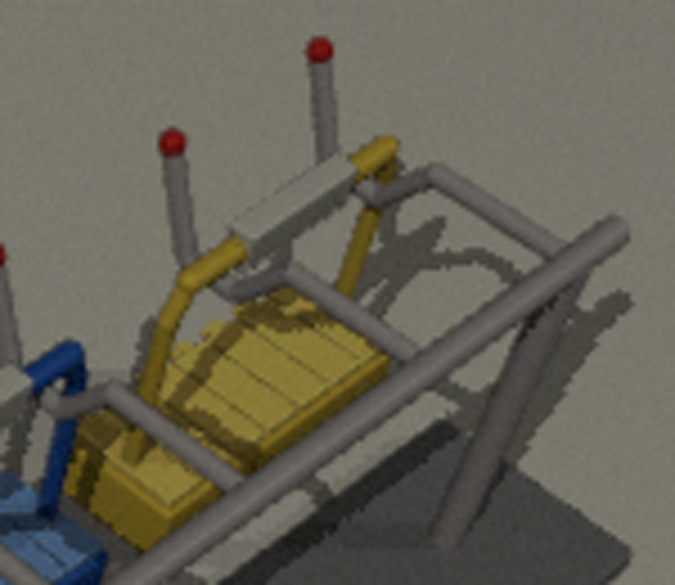

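Tips, grip and bar heights all agree with the text: grip top about 153, tips about 180. Next I'll fit the axes from both views and check reachability before moving.

```bash
cat >> h.py <<'E'
def quat(yaw,s=1):
    x=s*np.array([np.cos(yaw),np.sin(yaw),0]); y=np.array([0,0,-1.]); z=np.cross(x,y)
    q=R.from_matrix(np.c_[x,y,z]).as_quat(); return q[[3,0,1,2]]
E
python3 - <<'E'
from h import *
t=np.load('/tmp/top0.npy',allow_pickle=True).item(); s=np.load('/tmp/side0.npy',allow_pickle=True).item()
for n,c in (('top',t),('side',s)):
    hsv=cv2.cvtColor(c['image'],cv2.COLOR_BGR2HSV); P=c['P']; x,y,z=np.moveaxis(P,-1,0)
    for nm,y0,y1,x0,x1 in (('yel',250,325,570,603),('blu',80,165,545,580)):
        m=(z>149)&(z<160)&(y>y0)&(y<y1)&(x>x0)&(x<x1)&(hsv[...,1]<90)
        k,l,st,ce=cv2.connectedComponentsWithStats(m.astype(np.uint8)); i=1+np.argmax(st[1:,4]); X=P[l==i]
        r=cv2.minAreaRect(X[:,:2].astype(np.float32))
        p=np.polyfit(X[:,1],X[:,0],1); print(n,nm,'grip',len(X),r,np.median(X,0).round(1),'yaw',-np.degrees(np.arctan(p[0])))
    r_=(hsv[...,1]>150)&((hsv[...,0]<6)|(hsv[...,0]>174))&(z>165)&(z<200)&(x>500)
    k,l,st,ce=cv2.connectedComponentsWithStats(r_.astype(np.uint8))
    for i in range(1,k):
        if st[i,4]>4: print(n,'tip',np.median(P[l==i],0).round(1),ce[i].round(1))
    m=(z>150)&(z<170)&(x>640)&(x<710)&(y>0)&(y<380)
    p=np.polyfit(y[m],x[m],1); print(n,'crossbar yaw',-np.degrees(np.arctan(p[0])))
# two-view triangulation of grip top centre from hand-read pixels
A=[];b=[]
for c,px in ((t,(150.3,215.6)),(s,(455.5,104.4))):
    d=c['R']@np.array([(px[0]-c['cx'])/c['f'],(px[1]-c['cy'])/c['f'],1]); d/=np.linalg.norm(d)
    M=np.eye(3)-np.outer(d,d); A.append(M); b.append(M@np.array(c['eye']))
print('tri',np.linalg.lstsq(np.vstack(A),np.hstack(b),rcond=None)[0])
for yaw,pos in ((-8,(586,288,145)),(-8,(586,288,260)),(-8,(438,309,200)),(-1.5,(430,0,200)),(-1.5,(565,-284,124))):
    for sg in (1,-1):
        q=bot.ik(pos,quat(np.radians(yaw),sg)); print(yaw,pos,sg,None if q is None else np.round(q,2))
E
```

```text
top yel grip 262 ((587.311279296875, 288.10546875), (60.53044128417969, 11.713302612304688), 82.84252166748047) [587.3 287.9 153.1] yaw -7.3866393917057
top blu grip 276 ((561.994384765625, 121.43955993652344), (61.203182220458984, 12.153951644897461), 82.20767974853516) [561.7 121.7 153. ] yaw -7.430295905316247
top tip [562.9 333.4 179.6] [115.8 230.2]
top tip [550.8 253.8 179.2] [166.  236.2]
top tip [538.5 165.7 179.7] [221.9 242.2]
top tip [526.7  86.6 178.4] [272.5 248.2]
top crossbar yaw -6.535116666364288
side yel grip 211 ((589.7982177734375, 287.7782897949219), (60.084964752197266, 12.891416549682617), 82.20958709716797) [590.8 285.3 153. ] yaw -7.532430550876519
side blu grip 262 ((564.55126953125, 120.3594970703125), (59.494441986083984, 13.726234436035156), 80.77104949951172) [565.2 118.3 152.7] yaw -7.960303788786185
side tip [565.9 332.2 178.3] [460.8  70.9]
side tip [554.  253.  177.7] [427.9  91.3]
side tip [541.5 164.  177.8] [387.8 116.3]
side tip [530.6  85.1 178.4] [348.8 140.6]
side crossbar yaw -6.149440196044443
tri [589.00236223 289.74091205 148.36831241]
-8 (586, 288, 145) 1 [ 0.4   0.62  1.31 -0.    1.21  0.54]
-8 (586, 288, 145) -1 None
-8 (586, 288, 260) 1 [ 0.4   0.53  1.18 -0.    1.43  0.54]
-8 (586, 288, 260) -1 None
-8 (438, 309, 200) 1 [ 0.55  0.32  1.62 -0.    1.2   0.69]
-8 (438, 309, 200) -1 [ 0.55  0.32  1.62 -0.    1.2  -2.46]
-1.5 (430, 0, 200) 1 [-0.09  0.08  1.9  -0.    1.16 -0.06]
-1.5 (430, 0, 200) -1 None
-1.5 (565, -284, 124) 1 [-0.52  0.6   1.39 -0.    1.15 -0.5 ]
-1.5 (565, -284, 124) -1 None
```

Run:
```python
from h import *
q=quat(np.radians(-7.5)); g=np.array([588.3,287.9,144.])
bot.move_gripper(55,30)
bot.move_to(g+[0,0,130],q)
print(bot.servo_line(g+[0,0,1],speed=90,until_force=8))
st=bot.read_state(); print(st['clock'],st['ee_pos'],st['ft_force'],st['grip_width'])
t=cam('top'); s=cam('side')
a=cv2.resize(t['image'][140:270,100:230],None,fx=3,fy=3,interpolation=cv2.INTER_CUBIC)
b=cv2.resize(s['image'][50:180,390:520],None,fx=3,fy=3,interpolation=cv2.INTER_CUBIC)
cv2.imwrite('pics/c1.png',np.hstack([a,b]))
```

```text
False
3.8917 [588.50001937 287.97140647 145.58383974] [ 0.31337343  0.41919467 -0.4208485 ] 54.70967188152092
```

View pics/c1.png

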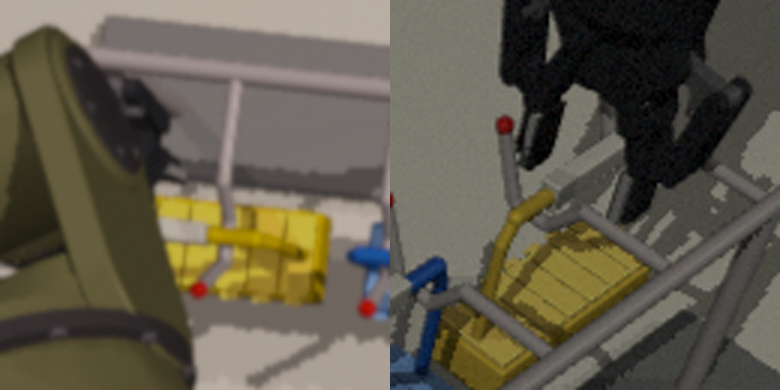

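The fingers straddle the white grip, with the left pad at about (535,140) and the right at (635,200) in the side crop, and clear both hooks. Close and lift.

Run:
```python
from h import *
bot.move_gripper(5,60)
st=bot.read_state(); p=st['ee_pos'].copy(); print(st['clock'],p,st['ft_force'],st['grip_width'])
bot.servo_line(p+[0,0,57],speed=50); bot.dwell(0.2)
st=bot.read_state(); print(st['clock'],st['ee_pos'],st['ft_force'],st['moment'],st['grip_width'])
s=cam('side')
cv2.imwrite('pics/c2.png',cv2.resize(s['image'][10:210,320:540],None,fx=3,fy=3,interpolation=cv2.INTER_CUBIC))
```

```text
4.45 [588.3556284  287.94060268 145.15536664] [-0.47103322  0.70991326  1.66268172] 10.984666953739207
5.9417 [588.29773965 287.91589532 201.91340805] [ 0.34062359  0.62793737 -1.20950623] [ 0.04788473 -0.01179438  0.02485331] 10.933421360259112
```

View pics/c2.png

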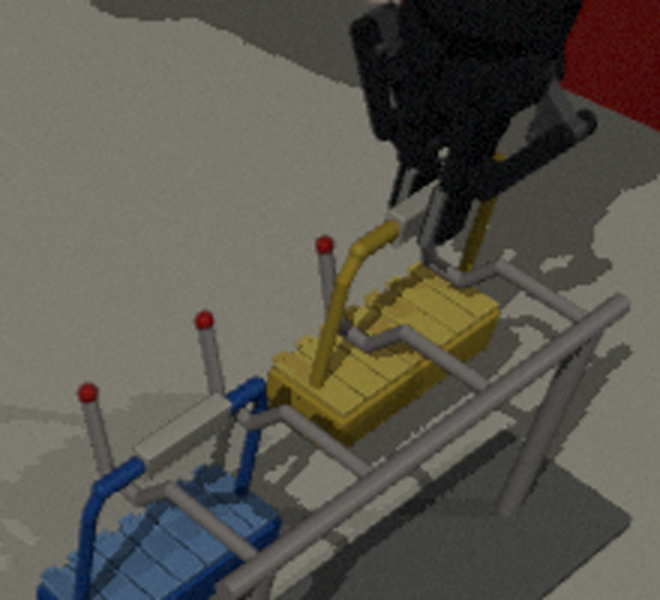

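The box is raised and level, and the bar at about (375,238) is well above its tip's height. The blue box is undisturbed. Now I'll draw it out, guarded by force.

Run:
```python
from h import *
p=bot.read_state()['ee_pos'].copy(); a=np.radians(-8.2)
hit=bot.servo_line(p-150*np.array([np.cos(a),np.sin(a),0]),speed=80,until_force=7)
bot.dwell(0.2)
st=bot.read_state(); print(hit,st['clock'],st['ee_pos'],st['ft_force'],st['moment'],st['grip_width'])
if not hit:
    bot.servo_line([430,0,215],quat(np.radians(-1.5)),speed=130); bot.dwell(.3)
    s=cam('side'); t=cam('top')
    for n,c in (('side',s),('top',t)):
        hsv=cv2.cvtColor(c['image'],cv2.COLOR_BGR2HSV)
        m=(hsv[...,0]>22)&(hsv[...,0]<35)&(hsv[...,1]>140)&(c['P'][...,2]>60)&(c['P'][...,0]>330)&(abs(c['P'][...,1])<110)
        X=c['P'][m]; L=X[X[:,2]<160]; p=np.polyfit(L[:,1],L[:,2],1) if len(L)>50 else 0
        if len(L): print(n,len(L),L.min(0),L.max(0),np.median(L,0),p)
    cv2.imwrite('pics/c3.png',np.hstack([cv2.resize(s['image'],(400,300)),cv2.resize(t['image'],(400,300))]))
    st=bot.read_state(); print(st['clock'],st['ee_pos'],st['ft_force'],st['moment'],st['grip_width'])
```

```text
False 8.2167 [439.94537246 309.25138999 201.94112973] [-0.96413851 -0.66368457 -1.19706436] [ 0.02978315  0.02461351 -0.04184674] 10.9358471384056
side 3295 [399.07558133 -70.1163328   95.77686697] [461.56095275  68.99319921 159.99799805] [442.17397544  -9.22137419 126.72511927] [2.54282448e-02 1.23155893e+02]
top 44 [448.75607949 -66.2243597  119.81273017] [454.58204096 -26.56240582 129.35261908] [453.57283903 -51.35376581 123.8558361 ] 0
11.15 [4.30005439e+02 3.87840222e-02 2.14996309e+02] [-0.60676903  0.00127054 -1.14923238] [ 0.01618425  0.05905136 -0.02320639] 10.715369006139955
```

View pics/c3.png

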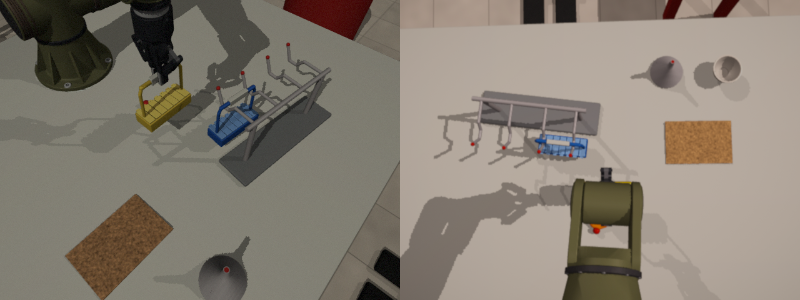

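The box is held level, centred under the TCP (side-view extents y -70..69, x 399..461), with its underside at about 95. The blue box still hangs. On to the mat.

Run:
```python
from h import *
q=quat(np.radians(-1.5)); m=np.array([565.,-284.])
bot.servo_line([*m,215],q,speed=150); bot.servo_line([*m,140],speed=90); bot.dwell(.3)
print(bot.read_state()['ee_pos'],bot.read_state()['ft_force'])
hit=bot.servo_line([*m,120],speed=15,until_force=2.5)
st=bot.read_state(); print(hit,st['clock'],st['ee_pos'],st['ft_force'],st['moment'])
s=cam('side'); cv2.imwrite('pics/c4.png',s['image'])
hsv=cv2.cvtColor(s['image'],cv2.COLOR_BGR2HSV);P=s['P']
k=(hsv[...,0]>22)&(hsv[...,0]<35)&(hsv[...,1]>140)&(P[...,1]<-180)&(P[...,0]>450)&(P[...,2]>0)&(P[...,2]<60)
T=P[k]; L=T[T[:,2]>32]; print(len(L),np.percentile(T,[0.5,50,99.5],axis=0),cv2.minAreaRect(L[:,:2].astype(np.float32)), np.linalg.lstsq(np.c_[L[:,:2],np.ones(len(L))],L[:,2],rcond=None)[0])
```

```text
[ 565.06126725 -284.03807841  140.29389643] [ 0.23500217  0.26965985 -1.5826947 ]
True 15.6083 [ 565.11684067 -283.93803737  125.40448081] [0.90394952 0.39604026 3.56252493] [ 0.04634859 -0.07317722  0.03090224]
3541 [[ 535.92003471 -351.84128689    8.28867481]
 [ 576.92379071 -293.73001018   36.94575468]
 [ 595.4452775  -215.00446576   54.17262551]] ((564.9117431640625, -282.7796630859375), (138.8729248046875, 59.350547790527344), 88.2529296875) [-1.87806239e-02  1.86033129e-03  4.84617520e+01]
```

View pics/c4.png

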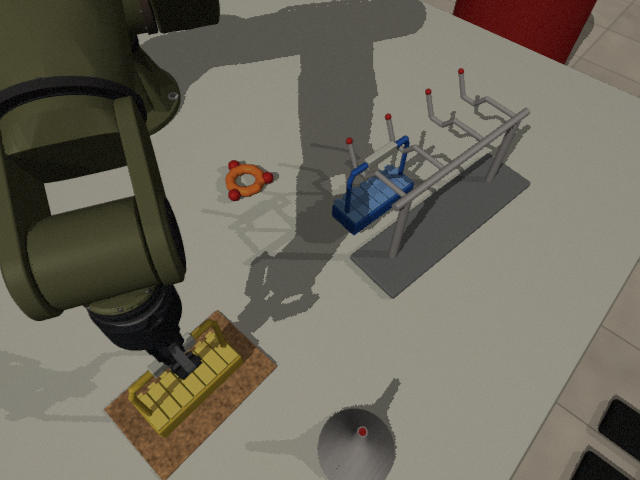

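Contact came at TCP z 125.4, as predicted. The box sits level and centred on the mat, around (187,385) in the picture. Release, retreat and check.

Run:
```python
from h import *
bot.move_gripper(40); bot.dwell(.2)
p=bot.read_state()['ee_pos'].copy()
bot.servo_line(p+[0,0,150],speed=120)
bot.move_to([400,-60,330],quat(0)); bot.dwell(.3)
for n in ('side','top'):
    c=cam(n); hsv=cv2.cvtColor(c['image'],cv2.COLOR_BGR2HSV);P=c['P']; x,y,z=np.moveaxis(P,-1,0)
    k=(hsv[...,0]>22)&(hsv[...,0]<35)&(hsv[...,1]>140)&(y<-180)&(x>450)&(z>0)
    L=P[k&(z>32)&(z<46)]; print(n,len(L),cv2.minAreaRect(L[:,:2].astype(np.float32)),np.median(L[:,2]))
    g=P[(hsv[...,1]<90)&(z>122)&(z<142)&(y<-220)&(y>-340)&(x>530)&(x<600)]; print(' grip',len(g),np.median(g,0) if len(g) else '')
    b=P[(hsv[...,1]<90)&(z>149)&(z<160)&(y>80)&(y<165)&(x>545)&(x<580)]; print(' blue grip',len(b),np.median(b,0) if len(b) else '')
    cv2.imwrite(f'pics/e_{n}.png',cv2.resize(c['image'],(400,300)))
cv2.imwrite('pics/e.png',np.hstack([cv2.imread('pics/e_side.png'),cv2.imread('pics/e_top.png')]))
st=bot.read_state(); print(st['clock'],st['ft_force'])
```

```text
side 3865 ((564.8516235351562, -282.7692565917969), (138.5155029296875, 59.6855583190918), 88.78715515136719) 37.3474841502956
 grip 681 [ 568.6579673  -283.91833093  132.20273139]
 blue grip 299 [564.71448072 122.38276795 152.94170403]
top 1675 ((561.4434204101562, -282.3892517089844), (140.00039672851562, 57.55250549316406), 89.03639221191406) 38.226192667533724
 grip 283 [ 563.13708424 -282.44104406  133.46292207]
 blue grip 291 [561.88120358 121.90240225 153.0667423 ]
19.1417 [0.07149576 0.16525472 0.16472864]
```

View pics/e.png

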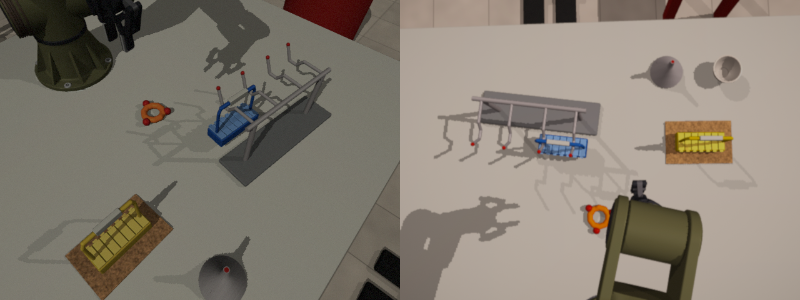

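The box stands upright in the middle of the mat, the blue box hangs as before, and the arm is clear.

```bash
python3 -c "
from h import *
bot.finish_job()"
```

```text
the job is handed in; nothing more can be done
```

The yellow pill box is standing on the middle of the cork mat, released, and the job is handed in. No verdict is reported, so the checks below are my own, made from the cameras and the force sensor.

I gripped the box by its white handle, lifted it 57 mm straight up and drew it out 150 mm. I then carried it round in front of the stand and lowered it until I felt contact, at TCP height 125.4 mm where I expected about 125.

| Last check | Result |
|---|---|
| Yellow box position | within about 3 mm of the mat's centre |
| Long side against the mat's | within about 1° |
| Lid and grip-top heights | about 38 and 133 mm, which fits standing upright on the 4 mm mat |
| Blue box | hanging; grip within 1 mm of its start in the top view |
| Robot | touching nothing; force on the tool about 0 N |
| Clock | about 19 s of the 38 s allowed |

- **Camera offset:** the two cameras disagreed by 2–3 mm in x throughout, roughly the stated calibration error. For the grasp and the mat I used values between the two.
- **Triangulation:** my hand-read triangulation of the grip top came out about 5 mm below the depth reading (148 against 153 mm). I trusted the depth, which matched the text's heights, and the grasp confirmed it.
- **Blue box, side view:** its measured grip y came out about 4 mm from the start. That check used a looser pixel selection, so I put the difference down to that rather than to movement.

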